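# Lift the leaf of the angle board to the pointer with a spatula and hold it

## Robot

A 6-joint arm with a two-finger parallel gripper is mounted at the origin on the work surface; the furniture and walls round the work are solid. World frame = base frame: x ahead of the robot, y to its left, z up, the work surface at z = 0. Lengths are in mm, angles in rad, forces in N, time in s.
With the tool pointing down it reaches from about 325 to 875 mm from the base axis. Payload 4.4 kg.
Tool frame: the origin (TCP) lies on the centre line of the jaws, within the pads' length; the fingertips stand ahead of it and the grasp point (between the pads) lies 6 mm ahead of it (ctrl.tcp_to_tips is the z of the fingertips in the tool frame, in mm); z points along the fingers, y is the line along which they close (so a half turn about z gives the same grasp; the last joint's range is limited). The gripper opens to 85 mm and grips with 20 to 120 N. Pads are 22 mm wide; open, the fingers measure 114 mm over their backs; the gripper's body (76 mm by 85 mm) begins 54 mm behind the grasp point. The pads swing forward as they close: fully open they stand 13 mm farther back than shut.
Start: joints at [1.075, 0.207, 1.542, -0, 1.393, -0.15], TCP at [194.365, 541.156, 256.282] pointing down, gripper open.
Joint ranges: [-2.73, 2.73], [-0.86, 2.22], [0.23, 2.46], [-1.11, 4.25], [0.08, 2.63], [-2.82, 2.82]. Speed limits (rad/s): [2.79, 2.79, 3.14, 3.14, 3.14, 3.14].

## Interface

Orientations are given as a 3x3 rotation matrix whose columns are the frame's x, y, z axes.
In Python, from plant import ctrl, sensors, optics gives the robot as it stands. Calls block until the motion is done:
- ctrl.move_ptp(position, orientation): joint-space move of the TCP to a pose.
- ctrl.move_l(position, rot=None, vel=150, threshold=None): straight line of the TCP; rot=None keeps the orientation; vel is the mean speed in mm/s. With threshold (N) it stops when the force on the tool has changed by that much, and returns True; else False.
- ctrl.set_joints(angles): joint-space move.
- ctrl.gripper_to(opening, force=None): finger opening in mm; force is the grip in N (None keeps the last); returns when the fingers have stopped.
- ctrl.hold(seconds).
- ctrl.solve_ik(position, orientation): joint angles nearest the present ones, or None.
- sensors.read_state(): the state.
- optics.grab_frame(name): name is "scene" or "top"; returns (picture, depth): 400x640x3 uint8, red, green, blue; 400x640 float32, mm along the optical axis (not along the pixel's ray), 0 where there is no reading.
- optics.camera_params(name): a dict with "mtx" (3x3 intrinsics, pixels), "R" (3x3) and "t" (3): a world point X has camera coordinates R X + t. Camera axes: x right, y down, z forward; pixel columns grow to the right and rows downward; lengths in mm; the calibration is good to about 2 mm. A picture is of the moment at which its call begins. camera_params takes no time and is no camera call.
A pose or a line that the arm cannot do raises ctrl.MotionError and nothing moves.
- ctrl.finish_job(): hands the job in; it is judged then, once.
The state is a dict: "t": time; "q": joint angles; "qvel": joint speeds; "tau": joint torques, N m; "eef_pos": TCP position; "eef_rot": TCP orientation; "force": force on the tool from outside, world axes, zero at the start; "wrist_torque": the same for the moment, N m; "grip_width": finger opening in mm; "grasp_force": force on a finger pad.
Only numpy, scipy, OpenCV 4.12 (cv2) and the standard library are available. Lean on these libraries where they do the work, as an engineer would, in place of code of your own. Each camera call takes 0.05 s, during which the arm holds its last target. There are 200 camera calls.

## Task

The leaf of the angle board lies shut and has no handle: pick up the spatula by its handle, slide its blade into the gap under the leaf's free edge and raise the leaf with the blade until the leaf lines up with the pointer arm on the quadrant. Finish while holding it still there, the leaf resting on the spatula blade and the spatula held only by the gripper, clear of the bench and with no other part of the robot touching the leaf. Leave the pointer's setting and the things lying around as they are.

Things in the scene. Friction and masses are not known exactly. Their poses are not given: they have to be found in the camera images.
- angle_board: grey base plate bolted to the bench (fixed), 190 x 195 mm, 30 mm high; origin at bench level under the middle of the leaf. +x points from the leaf's free edge to the hinge, +y to the quadrant side, z up. Its front is at x = -80 mm. The quadrant, an upright metal sector plate, radius 205 mm about the hinge, a tick every 5 degrees, is at y = 98 to 102 mm and reaches 35 mm past the free edge
- gap (a point): middle of the mouth of the gap under the leaf's free edge, half-way up it; axes as the angle board's. The gap is 20 mm high (30 to 50 mm above the bench), open along the whole free edge and 76 mm deep (+x), where a rest under the leaf closes it
- hinge (a point): middle of the hinge line of leaf and pointer, 54 mm above the bench, 170 mm from the leaf's free edge; the line runs along the angle board's y axis
- leaf_angle (a joint): angle of the leaf in rad: 0 shut (level), growing as its free edge rises, to 1.5. Free hinge: it falls shut when let go
- leaf: plywood leaf: 150 mm wide along the hinge, reaching 170 mm from the hinge line, 8 mm thick, mid-plane through the hinge line (underside 50 mm above the bench when shut), about 0.16 kg. Origin in the middle of the hinge line; +x in its plane, away from the free edge; z out of its upper face
- leaf_lip (a point): middle of the leaf's free edge, half-way up its thickness, 170 mm from the hinge line; moves with the leaf
- pointer (a joint): angle in rad from level at which the pointer is set (0.4 to 0.85); the leaf lines up with it when leaf_angle has the same value. Dark steel arm 10 mm wide, 200 mm long, turning about the leaf's hinge line, 17 mm beside the leaf on its side of the quadrant, brass thumb nut near its end; stiff, but about 5 N at its end would shift it
- pointer_end (a point): point on the pointer arm's centre line, 170 mm from the hinge line, as far out as the leaf's free edge; moves with the pointer
- spatula_grip (a point): grip point: mid width and height of the spatula's handle, 11 mm above the bench as it lies flat; +x from handle to blade, z up. Brown wooden handle 24 mm wide, 22 mm high, from 80 mm behind to 30 mm before this point, then a steel ferrule 26 mm wide, 18 mm high, to 44 mm before it
- spatula_tip (a point): middle of the blade's front edge, half-way through its thickness, 155 mm before and 9.5 mm below the grip point. Steel blade 56 mm wide, 3 mm thick, level with the handle's underside
- spatula_butt (a point): rear end of the spatula's handle, 80 mm behind the grip point
- spatula: the whole spatula, 235 mm long, 0.12 kg; origin on its underside, 11 mm under the grip point; axes as for the grip point
- webbing_roll: roll of brown webbing lying flat, 100 mm across, 48 mm high, origin at its underside; a bystander, to be left alone
- masking_tape: roll of masking tape lying flat, 104 mm across, 25 mm high, origin at its underside; a bystander, to be left alone
- staples: cardboard box of staples, 54 x 102 x 30 mm, origin at its underside; a bystander, to be left alone

How it is judged (in metres and radians):
On the way:
1. the blade, held by its handle, is at least 20 mm in under the leaf's free edge while the leaf is still down (x of spatula_tip in the frame of gap between 0.02 and 0.09 m and y of spatula_tip in the frame of gap between -0.075 and 0.075 m and z of spatula_tip in the frame of gap between -0.012 and 0.02 m and contact force between the fingers and spatula above 1 N and value of joint leaf_angle below 0.15 rad), for 0.05 s.
At the end, for the whole second after the job is handed in: leaf still, within 0.06 rad of the pointer, resting on the spatula blade (tip at least 5 mm in); spatula in the fingers, grip over 60 mm and butt over 35 mm up; fingers and arm not touching the leaf; pointer end within 8 mm and bystanders within 25 mm of their starts (angle between the x axis of leaf and the x axis of pointer_end, either way round below 0.06 rad and velocity of joint leaf_angle between -0.05 and 0.05 rad/s and contact force between spatula and leaf above 0.2 N and contact force between the fingers and spatula above 1 N and contact force between each of the fingers, the arm and leaf below 0.1 N and x of spatula_tip in the frame of leaf above -0.165 m and z of spatula_tip in the frame of leaf below 0.004 m and height (world z) of spatula_grip above 0.06 m and height (world z) of spatula_butt above 0.035 m and distance of pointer_end from where it was at the start of the episode below 0.008 m and distance of each of webbing_roll, masking_tape, staples from where it was at the start of the episode below 0.025 m); the arm keeps its last pose, push and grip.
It fails at once if the webbing roll is shoved more than 25 mm (distance of webbing_roll from where it was at the start of the episode above 0.025 m).
It fails at once if the masking tape is shoved more than 25 mm (distance of masking_tape from where it was at the start of the episode above 0.025 m).
It fails at once if the staple box is shoved more than 25 mm (distance of staples from where it was at the start of the episode above 0.025 m).
It fails at once if the pointer is pushed off its setting (its end moves more than 8 mm) (distance of pointer_end from where it was at the start of the episode above 0.008 m).
It also fails if it takes over 42 s, if anything falls off the work surface, if the arm or the gripper's body presses on something with over 40 N, if the wrist force passes 120 N, or if a joint passes its speed limit or range.

## Working session

There is one attempt and no reset: what is moved stays moved. The work goes in short steps, each a Python script; the robot and the scene stay as the last script left them, time stands still between calls to the robot, and variables do not carry over. Pictures are saved under pics/ and viewed, at most 10 in all, crops included, and the job is handed in when it is done.

```bash
ls; mkdir -p pics; python3 - <<'E'
from plant import ctrl, sensors, optics
import cv2,numpy as np
for n in("scene","top"):
    p,d=optics.grab_frame(n); cv2.imwrite(f"pics/{n}0.png",p[:,:,::-1]); np.save(f"{n}0.npy",d)
    c=optics.camera_params(n); print(n,c)
print(sensors.read_state()["t"],ctrl.tcp_to_tips)
E
```

```text
pics
scene {'mtx': array([[417.8901644 ,   0.        , 322.15646039],
       [  0.        , 417.8901644 , 192.96435232],
       [  0.        ,   0.        ,   1.        ]]), 'R': array([[ 0.88407601, -0.46727223, -0.00814125],
       [-0.31543671, -0.58376942, -0.74813966],
       [ 0.34483227,  0.66398037, -0.66349135]]), 't': array([-476.35251185,  226.59027355, 1213.26237003])}
top {'mtx': array([[486.03635368,   0.        , 319.75211189],
       [  0.        , 486.03635368, 199.74961104],
       [  0.        ,   0.        ,   1.        ]]), 'R': array([[-0.01719722, -0.99975515,  0.01392484],
       [-0.98507554,  0.01455593, -0.17150598],
       [ 0.1712613 , -0.01666645, -0.98508466]]), 't': array([   5.70152496,  538.77952408, 1492.54692605])}
0.1 25.0
```

View pics/scene0.png

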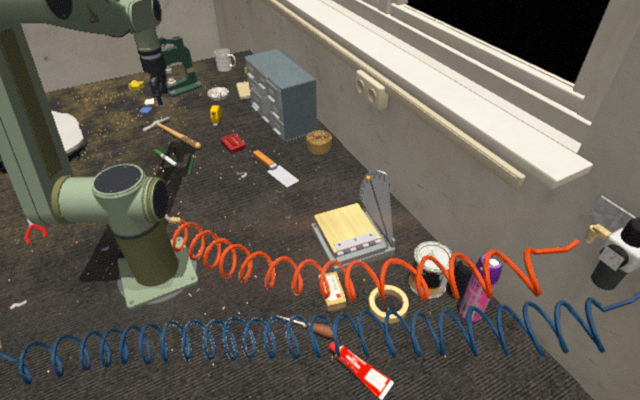

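View pics/top0.png

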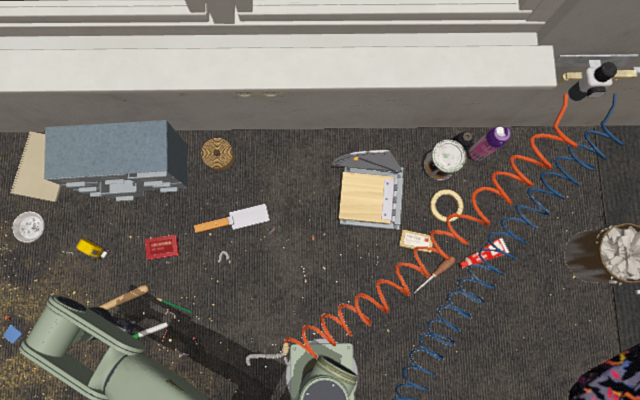

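The spatula is at top px (195–270, 205–232) with its blade to the right. The board is at (335–403, 150–230), free edge on the left, hinge on the right, quadrant at the top. Next I need enlarged crops.

```bash
python3 - <<'E'
import cv2
p=cv2.imread("pics/top0.png")
a=cv2.resize(p[140:240,190:290],None,fx=4,fy=4,interpolation=cv2.INTER_CUBIC)
b=cv2.resize(p[140:240,320:420],None,fx=4,fy=4,interpolation=cv2.INTER_CUBIC)
cv2.imwrite("pics/crop_top.png",cv2.hconcat([a,b]))
p=cv2.imread("pics/scene0.png")
cv2.imwrite("pics/crop_sc.png",cv2.resize(p[160:265,300:410],None,fx=5,fy=5,interpolation=cv2.INTER_CUBIC))
E
```

```text
(no output)
```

View pics/crop_top.png

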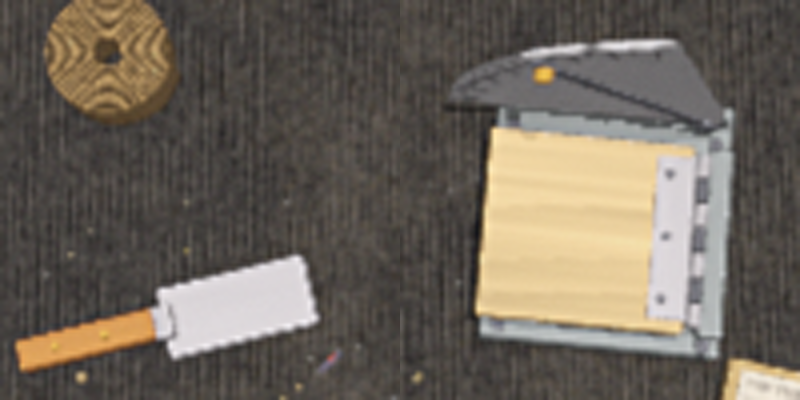

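View pics/crop_sc.png

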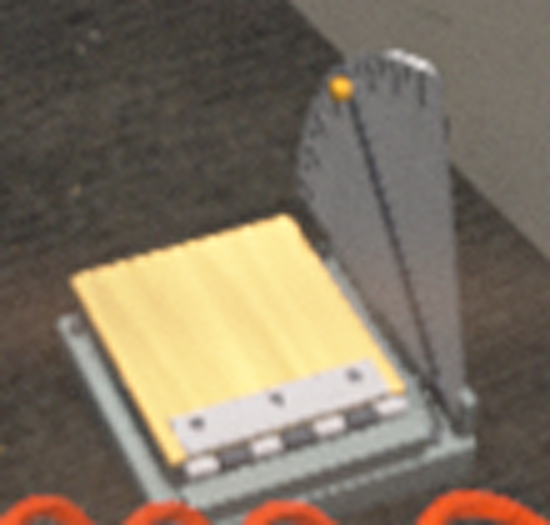

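Spatula, leaf and pointer are all clearly visible in both crops. I'll compute poses from the corner pixels.

```bash
cat > geo.py <<'E'
import numpy as np
from plant import ctrl, sensors, optics
def ray(cam,uv):
    c=optics.camera_params(cam); R,t=c["R"],c["t"]
    d=R.T@np.linalg.inv(c["mtx"])@np.array([uv[0],uv[1],1.]); return -R.T@t,d
def hit(cam,uv,n,off):
    o,d=ray(cam,uv); n=np.asarray(n,float); return o+d*(off-n@o)/(n@d)
def proj(cam,X):
    c=optics.camera_params(cam); q=c["mtx"]@(c["R"]@X+c["t"]); return q[:2]/q[2]
tl=lambda x,y:((x+.5)/4-.5+190,(y+.5)/4-.5+140)
tr=lambda x,y:((x-399.5)/4-.5+320,(y+.5)/4-.5+140)
sc=lambda x,y:((x+.5)/5-.5+300,(y+.5)/5-.5+160)
E
python3 - <<'E'
from geo import *
np.set_printoptions(precision=3,suppress=True)
Z=[0,0,1]
L=[hit("top",tr(*p),Z,58) for p in((492,128),(477,315),(682,333),(695,146))]
S=[hit("scene",sc(*p),Z,58) for p in((290,214),(71,276),(180,465),(405,392))]
for M in(L,S):
    M=np.array(M); print(M[:,:2],[np.linalg.norm(M[i]-M[(i+1)%4]) for i in range(4)])
A=(np.array(L)+np.array(S))/2
ydir=A[0]-A[1]+A[3]-A[2]; ydir/=np.linalg.norm(ydir)
xd=A[3]-A[0]+A[2]-A[1]; xd/=np.linalg.norm(xd); print("perp",xd@ydir)
bx=xd+np.cross(ydir,Z); bx/=np.linalg.norm(bx); by=np.cross(Z,bx); lip=(A[0]+A[1])/2
print("yaw",np.arctan2(bx[1],bx[0]),"lip",lip,"bx",bx)
hinge=lip+170*bx; hinge[2]=54
for off in(88,92,96):
  for cam,ps in(("top",[tr(543,74),tr(560,78),tr(640,101),tr(700,121)]),("scene",[sc(341,87),sc(360,120),sc(390,220),sc(425,340)])):
    out=[]
    for p in ps:
        v=hit(cam,p,by,by@hinge+off)-hinge; out+=[(round(-v@bx,1),round(v[2],1),round(np.arctan2(v[2],-v@bx),3))]
    print(off,cam,out)
b=[hit("top",tl(*p),Z,z) for p,z in(((14,343),22),((22,371),22),((302,255),3),((318,320),3),((150,309),22),((157,338),22))]
b=np.array(b);print(b)
butt,tip=(b[0]+b[1])/2,(b[2]+b[3])/2
print("len",np.linalg.norm((tip-butt)[:2]),"yaw",np.arctan2(*(tip-butt)[[1,0]]),"butt",butt,"tip",tip)
np.savez("board.npz",bx=bx,by=by,lip=lip,hinge=hinge,butt=butt,tip=tip)
E
```

```text
[[ 626.403  -76.941]
 [ 476.88   -61.436]
 [ 460.259 -221.239]
 [ 609.503 -237.874]] [np.float64(150.3253710516828), np.float64(160.66527685149788), np.float64(150.1686160251171), np.float64(161.81714100936807)]
[[ 627.239  -76.935]
 [ 477.88   -60.696]
 [ 463.037 -225.925]
 [ 606.293 -239.858]] [np.float64(150.23942257156872), np.float64(165.89464472402392), np.float64(143.93214867495362), np.float64(164.26427876181563)]
perp -0.0014314689767708161
yaw -1.6764908193253547 lip [552.101 -69.002  58.   ] bx [-0.105 -0.994  0.   ]
88 top [(np.float64(141.3), np.float64(131.5), np.float64(0.749)), (np.float64(128.2), np.float64(124.6), np.float64(0.771)), (np.float64(63.0), np.float64(78.9), np.float64(0.897)), (np.float64(10.0), np.float64(34.0), np.float64(1.286))]
88 scene [(np.float64(139.8), np.float64(128.4), np.float64(0.743)), (np.float64(114.1), np.float64(122.8), np.float64(0.822)), (np.float64(69.1), np.float64(81.5), np.float64(0.868)), (np.float64(16.4), np.float64(31.3), np.float64(1.088))]
92 top [(np.float64(140.3), np.float64(116.7), np.float64(0.694)), (np.float64(127.1
[... 445 characters left out ...]
p.float64(0.631)), (np.float64(126.0), np.float64(94.9), np.float64(0.646)), (np.float64(59.4), np.float64(48.2), np.float64(0.682)), (np.float64(5.2), np.float64(2.4), np.float64(0.437))]
96 scene [(np.float64(154.0), np.float64(115.1), np.float64(0.642)), (np.float64(127.8), np.float64(109.5), np.float64(0.708)), (np.float64(82.0), np.float64(67.5), np.float64(0.688)), (np.float64(28.5), np.float64(16.4), np.float64(0.523))]
[[466.386 400.364  22.   ]
 [443.962 393.439  22.   ]
 [537.037 173.981   3.   ]
 [483.635 160.974   3.   ]
 [491.992 293.06   22.   ]
 [468.629 287.149  22.   ]]
len 235.96170401653762 yaw -1.334838032723565 butt [455.174 396.901  22.   ] tip [510.336 167.478   3.   ]
```

```bash
cat >> geo.py <<'E'
B=np.load("board.npz"); bx,by,lip,hinge=B["bx"],B["by"],B["lip"],B["hinge"]
sd=B["tip"]-B["butt"]; sd[2]=0; sd/=np.linalg.norm(sd)
grip=B["butt"]+80*sd
SGN=1; ZG=28.
def Rd(d):  # tool down, x along +-d
    x=SGN*d; z=np.array([0,0,-1.]); return np.column_stack([x,np.cross(z,x),z])
def tcp_for_tip(tip): return tip-155*bx+np.array([0,0,ZG-1.5])
def tip_at(th,s):  # tip point for leaf angle th, s mm in from the lip, blade top touching underside
    r=170-s; u=-bx*np.cos(th)+np.array([0,0,np.sin(th)]); n=bx*np.sin(th)+np.array([0,0,np.cos(th)])
    return hinge+u*r-n*4-np.array([0,0,1.5])
E
python3 - <<'E'
import geo; from geo import *
np.set_printoptions(precision=2,suppress=True)
g=grip.copy(); g[2]=ZG
pre=lip-60*bx; pre[2]=41
for s in(1,-1):
    geo.SGN=s
    print(s,ctrl.solve_ik(g,Rd(sd)),ctrl.solve_ik(tcp_for_tip(pre),Rd(bx)),ctrl.solve_ik(tcp_for_tip(tip_at(.7,40)),Rd(bx)))
E
```

```text
1 None None None
-1 [ 0.44  0.49  1.7  -0.    0.95  0.21] [ 0.1   0.46  1.64 -0.    1.05  0.21] [-0.12  0.28  1.67 -0.    1.2  -0.02]
```

```bash
sed -i 's/^SGN=1/SGN=-1/' geo.py
python3 - <<'E'
from geo import *
import cv2
g=grip.copy(); g[2]=ZG
R=Rd(sd)
ctrl.move_ptp(g+[0,0,90],R)
print(ctrl.move_l(g,vel=100,threshold=15))
ctrl.gripper_to(10,80)
s=sensors.read_state(); print(s["t"],s["eef_pos"],s["grip_width"],s["grasp_force"],s["force"])
ctrl.move_l(g+[0,0,80],vel=100)
pre=lip-60*bx; pre[2]=41
P=tcp_for_tip(pre)
ctrl.move_ptp(P+[0,0,60],Rd(bx))
s=sensors.read_state(); print(s["t"],s["eef_pos"],s["grip_width"],s["grasp_force"],s["force"])
ims=[]
for n in("top","scene"):
    p,d=optics.grab_frame(n); uv=proj(n,pre+[0,0,60]); print(n,uv)
    u,v=map(int,uv); u0,v0=u-50,v-50; print(u0,v0)
    ims.append(cv2.resize(p[v0:v0+100,u0:u0+100],None,fx=4,fy=4,interpolation=cv2.INTER_CUBIC))
cv2.imwrite("pics/pre.png",cv2.hconcat(ims)[:,:,::-1])
E
```

```text
False
3.1667 [474.37390652 319.3329501   28.57116727] 21.784211153322875 81.55012607574463 [0.17099153 0.3302054  2.66418284]
4.9417 [573.71443028 145.53961436 126.61421435] 22.267825259663123 80.97944498062134 [-0.36093848  0.03738926 -1.49382617]
top [321.98469987 190.35608758]
271 140
scene [328.70507479 186.7958635 ]
278 136
```

View pics/pre.png

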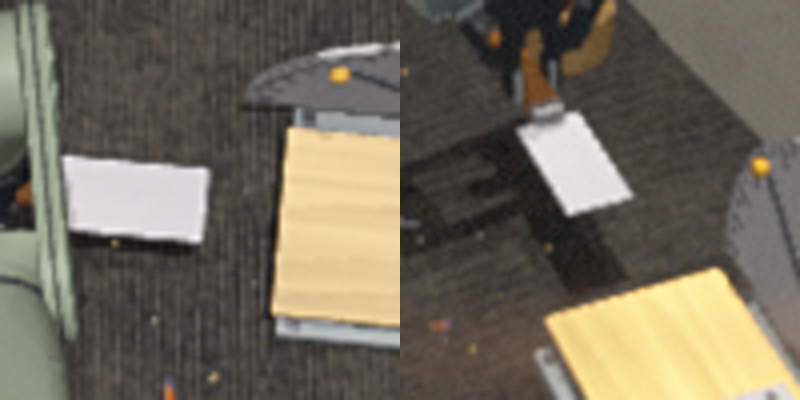

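The tip is within about 1 px of prediction in both views: top crop (205,206), scene crop (599,205). Inserting and raising now.

```bash
python3 - <<'E'
from geo import *
import cv2
pre=lip-60*bx; pre[2]=40
ctrl.move_l(tcp_for_tip(pre),vel=80)
ins=lip+45*bx; ins[2]=40
print(ctrl.move_l(tcp_for_tip(ins),vel=60,threshold=8))
ctrl.hold(.2)
s=sensors.read_state(); print(s["t"],s["eef_pos"]-tcp_for_tip(ins),s["grasp_force"],s["force"])
for th in np.linspace(0,.66,9): ctrl.move_l(tcp_for_tip(tip_at(th,45)),vel=50)
ctrl.hold(.3)
s=sensors.read_state(); print(s["t"],s["eef_pos"]-tcp_for_tip(tip_at(.66,45)),s["grasp_force"],s["force"])
ims=[]
for n,(u0,v0),f in(("top",(290,140),4),("scene",(310,150),4)):
    p,d=optics.grab_frame(n); np.save(f"{n}1.npy",d)
    ims.append(cv2.resize(p[v0:v0+110,u0:u0+100],None,fx=f,fy=f,interpolation=cv2.INTER_CUBIC))
cv2.imwrite("pics/up.png",cv2.hconcat(ims)[:,:,::-1])
E
```

```text
False
8.0583 [ 0.00123262  0.18899332 -0.02549894] 80.96700668334961 [ 0.1723529   0.58280398 -1.88551945]
11.5417 [ 0.00448087  0.09385812 -0.09327116] 80.86994290351868 [ 0.42064714  1.06939416 -2.76528661]
```

View pics/up.png

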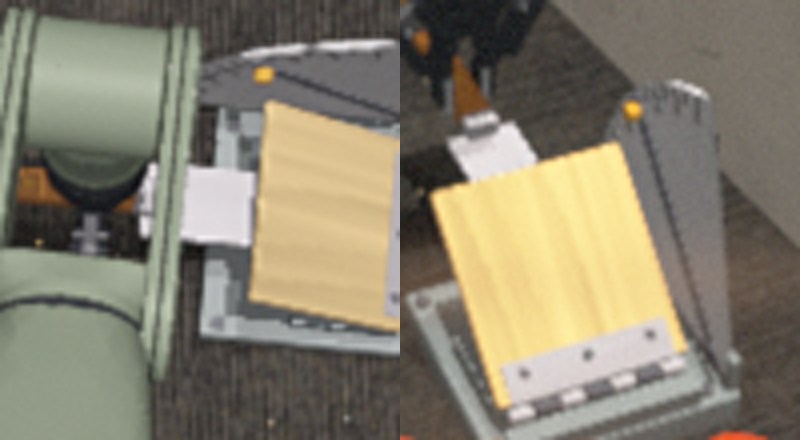

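The leaf is up on the blade and nearly parallel to the pointer: scene crop arm runs (640,125)→(712,355), leaf edge (619,143)→(688,348). I'll quantify both angles.

```bash
python3 - <<'E'
from geo import *
import cv2
from scipy.ndimage import map_coordinates as mc
I={n:cv2.cvtColor(cv2.imread(f"pics/{n}0.png"),cv2.COLOR_BGR2GRAY).astype(float) for n in("top","scene")}
def score(n,th,off,dz=0):
    r=np.linspace(40,140,60); s=0
    u=-bx*np.cos(th)+np.array([0,0,np.sin(th)]); w=bx*np.sin(th)+np.array([0,0,np.cos(th)])
    h=hinge+by*off
    f=lambda k:np.mean(mc(I[n],np.array([proj(n,h+a*u+k*w)[::-1] for a in r]).T,order=1))
    return f(0)-.5*(f(12)+f(-12))
T=np.arange(.5,.86,.02)
for off in(92,93,94,95,96,97):
    a=np.array([[score(n,t,off) for t in T] for n in I]); 
    print(off,[(round(T[k.argmin()],2),round(k.min(),1)) for k in a],"joint",round(T[a.sum(0).argmin()],2),round(a.sum(0).min(),1))
# leaf plane from depth
for n in("top","scene"):
    d=np.load(f"{n}1.npy"); c=optics.camera_params(n); v,u=np.mgrid[0:400,0:640]
    P=np.stack([(u-c["mtx"][0,2])/c["mtx"][0,0]*d,(v-c["mtx"][1,2])/c["mtx"][1,1]*d,d],-1)
    X=(P-c["t"])@c["R"]-hinge
    bxx,byy,z=X@bx,X@by,X[...,2]
    m=(d>0)&(abs(byy)<60)&(bxx<-45)&(bxx>-120)&(z>25)
    k=np.polyfit(bxx[m],z[m],1); 
    for _ in range(4): r=abs(z-np.polyval(k,bxx)); k=np.polyfit(bxx[m&(r<8)],z[m&(r<8)],1)
    print(n,m.sum(),"leaf",np.arctan(-k[0]),"height at hinge",k[1])
    m=(d>0)&(byy>86)&(byy<110)&(z>20)&(bxx<-40)&(bxx>-130)
    print("quadrant y",np.percentile(byy[m],[5,25,50,75,95]))
E
```

```text
Traceback (most recent call last):
  File "geo.py", line 9, in proj
    c=optics.camera_params(cam); q=c["mtx"]@(c["R"]@X+c["t"]); return q[:2]/q[2]
ValueError: time passes only in moves, steps and waits
```

```bash
sed -i '2a from functools import lru_cache\ncam_p=lru_cache(optics.camera_params)' geo.py; sed -i 's/c=optics.camera_params(cam)/c=cam_p(cam)/' geo.py
python3 - <<'E'
from geo import *
import cv2
from scipy.ndimage import map_coordinates as mc
I={n:cv2.cvtColor(cv2.imread(f"pics/{n}0.png"),cv2.COLOR_BGR2GRAY).astype(float) for n in("top","scene")}
r=np.linspace(40,140,60)
def score(n,th,off):
    u=-bx*np.cos(th)+np.array([0,0,np.sin(th)]); w=bx*np.sin(th)+np.array([0,0,np.cos(th)])
    h=hinge+by*off
    f=lambda k:np.mean(mc(I[n],np.array([proj(n,h+a*u+k*w)[::-1] for a in r]).T,order=1))
    return f(0)-.5*(f(12)+f(-12))
T=np.arange(.5,.86,.02)
for off in(92,93,94,95,96,97):
    a=np.array([[score(n,t,off) for t in T] for n in I]); 
    print(off,[(round(T[k.argmin()],2),round(k.min(),1)) for k in a],"joint",round(T[a.sum(0).argmin()],2),round(a.sum(0).min(),1))
for n in("top","scene"):
    d=np.load(f"{n}1.npy"); c=cam_p(n); v,u=np.mgrid[0:400,0:640]
    P=np.stack([(u-c["mtx"][0,2])/c["mtx"][0,0]*d,(v-c["mtx"][1,2])/c["mtx"][1,1]*d,d],-1)
    X=(P-c["t"])@c["R"]-hinge
    bxx,byy,z=X@bx,X@by,X[...,2]
    m=(d>0)&(abs(byy)<60)&(bxx<-45)&(bxx>-120)&(z>25)
    k=np.polyfit(bxx[m],z[m],1); 
    for _ in range(4): e=abs(z-np.polyval(k,bxx)); k=np.polyfit(bxx[m&(e<8)],z[m&(e<8)],1)
    print(n,m.sum(),"leaf",np.arctan(-k[0]),"height at hinge",k[1])
    m=(d>0)&(byy>86)&(byy<110)&(z>20)&(bxx<-40)&(bxx>-130)
    print("quadrant y",np.percentile(byy[m],[5,25,50,75,95]))
E
```

```text
92 [(np.float64(0.76), np.float64(-27.9)), (np.float64(0.74), np.float64(-25.9))] joint 0.76 -52.6
93 [(np.float64(0.74), np.float64(-29.6)), (np.float64(0.72), np.float64(-26.1))] joint 0.74 -53.8
94 [(np.float64(0.72), np.float64(-30.3)), (np.float64(0.7), np.float64(-25.6))] joint 0.7 -54.2
95 [(np.float64(0.7), np.float64(-29.9)), (np.float64(0.68), np.float64(-24.6))] joint 0.68 -53.9
96 [(np.float64(0.66), np.float64(-28.8)), (np.float64(0.66), np.float64(-23.1))] joint 0.66 -51.8
97 [(np.float64(0.64), np.float64(-27.1)), (np.float64(0.62), np.float64(-21.4))] joint 0.64 -48.3
top 887 leaf 0.6523802923932611 height at hinge 5.62371823568312
quadrant y [ 93.77462014  97.82165506  98.55020073  99.06202409 100.99540371]
scene 1261 leaf 0.6530825745113953 height at hinge 6.631949833873674
quadrant y [ 93.56362116  97.35269318  98.18152821  98.92789029 100.07454438]
```

```bash
python3 - <<'E'
from geo import *
import cv2
from scipy.ndimage import map_coordinates as mc
N=[];
for n in("top","scene"):
    I=cv2.cvtColor(cv2.imread(f"pics/{n}0.png"),cv2.COLOR_BGR2GRAY).astype(float); d0=np.load(f"{n}0.npy"); c=cam_p(n)
    th=.71; u=-bx*np.cos(th)+np.array([0,0,np.sin(th)]); h=hinge+by*94
    a,b=proj(n,h+40*u),proj(n,h+142*u); e=(b-a)/np.linalg.norm(b-a); q=np.array([-e[1],e[0]]); pts=[]; Y=[]
    k=np.arange(-3,3.01,.1)
    for s in np.linspace(0,1,25):
        p=a+s*(b-a); v=mc(I,(p+k[:,None]*q)[:,::-1].T,order=1); w=np.clip(np.median(v)-v-3,0,None)
        x=p+q*(w@k/w.sum()); pts.append(x)
        o,r=ray(n,x); i,j=np.round(x).astype(int); D=d0[j,i]
        if D>0: Y.append((o+r*D-hinge)@by)   # ray has unit z in camera
    pts=np.array(pts,np.float32); l=cv2.fitLine(pts,cv2.DIST_HUBER,0,.01,.01).ravel()
    res=(pts-l[2:])@[-l[1],l[0]]; print(n,"rms px",res.std(),"face y",np.median(Y),np.std(Y))
    m=np.cross(ray(n,l[2:]-20*l[:2])[1],ray(n,l[2:]+20*l[:2])[1]); N.append(m/np.linalg.norm(m))
    for off in(92,94,95): # angle in plane, no hinge constraint
        P=[hit(n,l[2:]+s*l[:2],by,by@hinge+off)-hinge for s in(-15,15)]; dd=P[1]-P[0]; print("  free slope",off,np.arctan(-dd[2]/(dd@bx)))
dd=np.cross(*N); dd/=np.linalg.norm(dd); print("3D dir: slope",np.arctan(-dd[2]/(dd@bx)),"side",dd@by)
E
```

```text
top rms px 0.17308624 face y 93.214292976706 1.2873519028306715
  free slope 92 0.7350751010604866
  free slope 94 0.7350751010604847
  free slope 95 0.7350751010604859
scene rms px 0.06136968 face y 93.28952120994978 2.8350755816231525
  free slope 92 0.7243991460762416
  free slope 94 0.7243991460762442
  free slope 95 0.724399146076244
3D dir: slope 0.5555052514711414 side -0.06998507490634062
```

Pointer ≈ 0.725 (free slopes 0.735 and 0.724, face y ≈ 93), leaf now 0.653. I'll raise it by 0.073, then check both edges the same way.

```bash
python3 - <<'E'
from geo import *
import cv2
for th in(.70,.733): ctrl.move_l(tcp_for_tip(tip_at(th,45)),vel=30)
ctrl.hold(.5)
s=sensors.read_state(); print(s["t"],s["eef_pos"],s["grasp_force"],s["force"],abs(s["qvel"]).max())
ims=[]
for n,(u0,v0) in(("top",(290,140)),("scene",(310,150))):
    p,d=optics.grab_frame(n); c=cam_p(n); v,u=np.mgrid[0:400,0:640]
    P=np.stack([(u-c["mtx"][0,2])/c["mtx"][0,0]*d,(v-c["mtx"][1,2])/c["mtx"][1,1]*d,d],-1)
    X=(P-c["t"])@c["R"]-hinge; bxx,byy,z=X@bx,X@by,X[...,2]
    m=(d>0)&(abs(byy)<60)&(bxx<-45)&(bxx>-115)&(z>25)
    k=np.polyfit(bxx[m],z[m],1)
    for _ in range(4): e=abs(z-np.polyval(k,bxx)); k=np.polyfit(bxx[m&(e<8)],z[m&(e<8)],1)
    print(n,"leaf",np.arctan(-k[0]))
    for t in(.66,.725,.79): # predicted arm centre line drawn endpoints, and leaf top edge y=75
        U=-bx*np.cos(t)+np.array([0,0,np.sin(t)]); W=bx*np.sin(t)+np.array([0,0,np.cos(t)])
        f=lambda X:np.round((proj(n,X)-[u0,v0])*4+(400 if n=="scene" else 0))
        print(t,"edge",f(hinge+75*by+4*W+30*U),f(hinge+75*by+4*W+170*U),"arm",f(hinge+93*by+40*U),f(hinge+93*by+170*U))
    ims.append(cv2.resize(p[v0:v0+110,u0:u0+100],None,fx=4,fy=4,interpolation=cv2.INTER_CUBIC))
cv2.imwrite("pics/up2.png",cv2.hconcat(ims)[:,:,::-1])
E
```

```text
12.75 [560.620172    11.15750671 159.63722145] 80.86669206619263 [ 6.06250797e-01 -1.59736904e-03 -2.26360630e+00] 0.002735193551862544
top leaf 0.7302096922145571
0.66 edge [401. 138.] [270.  99.] arm [389. 114.] [268.  76.]
0.725 edge [403. 138.] [281.  97.] arm [392. 113.] [279.  74.]
0.79 edge [405. 138.] [293.  95.] arm [395. 113.] [290.  72.]
scene leaf 0.7306957122127266
0.66 edge [678. 720.] [618. 540.] arm [694. 701.] [638. 536.]
0.725 edge [679. 720.] [624. 538.] arm [695. 701.] [643. 533.]
0.79 edge [680. 720.] [629. 536.] arm [696. 701.] [649. 530.]
```

View pics/up2.png

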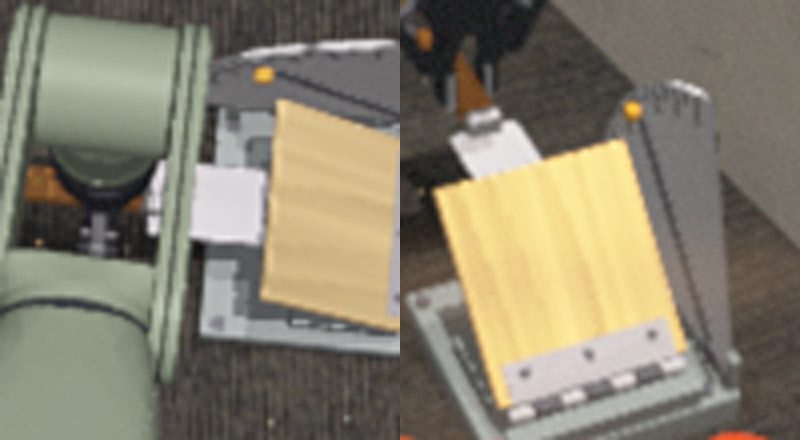

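Leaf reads 0.730 from both cameras. The edge and arm are parallel in both views: scene crop edge (624,140)→(686,345), arm (642,133)→(700,305). The blade is well under the leaf, so I'm handing it in.

```bash
python3 -c "
from plant import ctrl
print(ctrl.finish_job())"
```

```text
the job is handed in; nothing more can be done
None
```

I handed the job in with the leaf held still on the spatula blade at about 0.73 rad. My camera estimate of the pointer's setting is also about 0.73 rad (give or take 0.03); no verdict came back.

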